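# Set a straightedge guide and hold the index plunger out

### The arm

A 6-joint arm with a two-finger parallel gripper is mounted at the origin on the work surface. World frame = base frame: x ahead of the robot, y to its left, z up, the work surface at z = 0. Lengths are in m, angles in rad, forces in N, time in s.
With the tool pointing down it reaches from about 0.35 to 0.85 m from the base axis. Payload 8.1 kg.
Tool frame: the origin (TCP) lies midway between the tips of the shut fingers; the grasp point (between the pads) lies 19 mm behind it; x points along the fingers, z is the direction in which the jaws open and shut, and the axes are right-handed (so a half turn about x gives the same grasp; the last joint's range is limited). The gripper opens to 93 mm and grips with 3 to 60 N. Pads are 15 mm wide; open, the fingers measure 128 mm over their backs; the gripper's body (75 mm by 188 mm) begins 65 mm behind the grasp point.
Start: joints at [1.128, 0.13, 1.488, -0, 1.523, -0.085], TCP at [0.21, 0.562, 0.219] pointing down, gripper open.
Joint ranges: [-2.96, 2.96], [-0.89, 2.26], [0.02, 2.5], [-1.34, 4.48], [0, 2.73], [-2.66, 2.66]. Speed limits (rad/s): [2.39, 2.39, 2.79, 3.14, 3.14, 3.14].

### API

Orientations are given as a unit quaternion [w, x, y, z].
In Python, from plant import readout, eyes, order gives the robot as it stands.
- The arm moves only by the tool servo_tool, never from a script. Its argument "rows" is a list of rows, each an object of numbers: "x", "y", "z": the shift along the tool's x, y, z in mm; "wx", "wy", "wz": the turn, a rotation vector about the tool's x, y, z in rad. A call has 1 to 20 rows; each row shifts and turns the commanded pose from where the row before left it, along the tool's axes as they then stand; what a row does not reach is not made up. A row lasts 1/12 s, in which the tool goes at most 41.7 mm and 7.16 degrees, less where a joint would pass 70% of its speed; a pose out of reach is approached as far as the arm can. A call is refused whole if a number of a shift passes 41.7 or a number of a turn 0.125, either way. A call with a gripper value outside its range is refused whole. "gripper" is the opening, from -1 (shut) to 1 (fully open), set as the call begins (left out, the last holds). The fingers move at their own pace and stop on an object; the grip force is fixed at half the most. Time passes only in rows, so rows that do not move let the fingers close. It gives the time, the measured TCP pose, the force and the opening at its end, in the units of the state.
- readout.get_state(): the state, without advancing time (a new reading comes with each control period).
- eyes.grab_frame(name): name is "scene" or "side" or "wrist"; returns the picture (420x560x3 uint8, red, green, blue); there is no depth.
- eyes.camera_model(name): a dict with "fx", "fy", "cx", "cy" (pixels), "k1" (the pictures are not rectified: a ray, as slopes to the right and down, at radius r is drawn at 1 + k1 r^2 times it, then the intrinsics apply), "extrinsics" (4x4, takes a point from camera to world coordinates); the wrist camera has in their place "T_tool_cam" (4x4, takes a point from camera to tool coordinates, whose origin is the TCP and whose axes are the tool frame's). Camera axes: x right, y up, looking along -z (the intrinsics and any distortion apply to the point x, -y, -z); pixel columns grow to the right and rows downward; lengths in m; the calibration is good to about 2 mm. A picture is of the moment at which its call begins: read the wrist's pose just before it. camera_model takes no time and is no camera call.
- order.hand_in(): hands the job in, once; it reports no verdict.
The state is a dict: "time_s": time; "qpos": joint angles; "joint_velocities": joint speeds; "joint_torque": joint torques, N m; "position": TCP position; "ee_rot": TCP orientation; "ft_force": force on the tool from outside, world axes, zero at the start; "ft_torque": the same for the moment, N m; "gripper_width": opening from 0.0 (shut) to 1.0 (fully open).
Only numpy, scipy, OpenCV 4.12 (cv2) and the standard library are available. Lean on these libraries where they do the work, as an engineer would, in place of code of your own. Each camera call takes 0.05 s, during which the arm holds its last target. There are 200 camera calls.

### The job

Lay the straightedge flat on the green base plate, one long edge flush against the manifold block's long face on the far side from the robot and covering that face's whole length, and let go of it. Then grip the red knob of the index plunger, pull it straight up fully back to its stop so that the pin is clear of its hole, and finish while still holding it there, so that a workmate can shift the block along the straightedge. Leave the straightedge flush, and do not disturb the brass fitting, steel collar or yellow tin.

Things in the scene. Friction and masses are not known exactly. Their poses are not given: they have to be found in the camera images.
- fixture: Fixed indexing fixture. Green base plate 12 mm thick, x -65 to +95, y -105 to +165 mm; on it an aluminium manifold block 60 (x) by 120 (y), top 57 mm high, centred; a steel strip with holes (y 60 to 150, top 26 mm) and a blue bracket carrying the plunger. Origin: on the bench under the block's centre; x roughly away from the robot, y along the block, z up.
- part_face (a point): Middle of the lower edge of the block's far long face, on the base plate: fixture frame (30, 0, 12) mm. Axes as the fixture's: x outward normal of the face, y along the face (120 mm long, 45 mm high), z up. 65 mm of free plate lie in front of the face for the straightedge.
- straightedge: Loose aluminium bar, 40 mm wide (x), 200 mm long (y), 10 mm thick, about 0.26 kg, lying on the bench; orange grip block in its middle, 20 mm (x) by 26 mm (y, along the bar), 10 to 40 mm above the underside. Alike both ways round. Origin: centre of the underside; both long edges (x +20, -20 mm) are working edges.
- plunger (a joint): Travel of the sprung index plunger, m: 0 = pin seated 12 mm deep in the strip's middle hole, grows as the plunger is pulled straight up, 0.018 = fully back against its stop. A spring pulls it down with about 6 N at 0, rising to about 13 N at the stop.
- knob (a point): Centre of the plunger's red knob, an upright cylinder 30 mm across, 26 mm high, moving with the plunger. At rest at (-20, 105, 85) mm in the fixture's frame (knob 72 to 98 mm high). Below it a 20 mm barrel, then the blue bracket (x -53 to -8, y 91 to 119, top 52 mm).
- fitting: Bystander: brass hose fitting, 34 mm diameter, 42 mm high, standing on the bench; origin at the centre of its underside.
- collar: Bystander: steel collar, 48 mm outside diameter, 22 mm high; origin at the centre of its underside.
- tin: Bystander: yellow tin, 60 mm diameter, 75 mm high; origin at the centre of its underside.
Things that resemble listed ones, but are neither listed nor needed, are in the scene too. Of the things shaped like the straightedge, the aluminium one is meant.

How it is judged:
On the way, in this order (a step that is already met when the one before it is completed fails the run):
1. the straightedge lies flush against the block's far face, let go, with the plunger still seated (x of straightedge in the frame of part_face between 0.018 and 0.0225 m and y of straightedge in the frame of part_face between -0.038 and 0.038 m and z of straightedge in the frame of part_face below 0.003 m and angle between straightedge's own z axis and vertical below 0.03 rad and angle between the y axis of straightedge and the y axis of part_face, either way round below 0.025 rad and contact force between the fingers and straightedge below 0.3 N and value of joint plunger below 0.004 m), for 0.2 s.
2. the plunger is pulled fully back (value of joint plunger above 0.015 m), for 0.3 s.
At the end, for the whole second after the job is handed in: Straightedge flat on the plate, untouched, still, within 2.5 mm of the block's far face, parallel to 0.025 rad, its middle within 38 mm of the face's middle; plunger at least 15 mm up (of 18), held there by the fingers (over 3 N) (x of straightedge in the frame of part_face between 0.018 and 0.0225 m and y of straightedge in the frame of part_face between -0.038 and 0.038 m and z of straightedge in the frame of part_face below 0.003 m and angle between straightedge's own z axis and vertical below 0.03 rad and angle between the y axis of straightedge and the y axis of part_face, either way round below 0.025 rad and contact force between each of the arm, the fingers and straightedge below 0.3 N and linear speed of straightedge below 0.02 m/s and value of joint plunger above 0.015 m and contact force between the fingers and fixture above 3 N); the arm keeps its last pose, push and grip.
It fails at once if a bystander is moved more than 25 mm (distance of any of fitting, collar, tin from where it was at the start of the episode above 0.025 m).
It also fails if it takes over 43 s, if anything falls off the work surface, if the arm or the gripper's body presses on something with over 40 N, if the wrist force passes 120 N, or if a joint passes its speed limit or range.

## Working session

There is one attempt and no reset: what is moved stays moved. The work goes in short steps, Python scripts to look and compute and a tool call to move; the robot and the scene stay as the last step left them, time stands still between calls to the robot, and variables do not carry over. Pictures are saved under pics/ and viewed, about 8 in all and at most 12, crops included, and the job is handed in when it is done.

Besides the shell and the picture viewer there is one more tool, called after "Emit:" by a JSON object that holds its "method" and its "body". servo_tool: Moves the arm, as the interface text tells. Its arguments: {"type":"object","properties":{"rows":{"type":"array","items":{"type":"object","properties":{"x":{"type":"number"},"y":{"type":"number"},"z":{"type":"number"},"wx":{"type":"number"},"wy":{"type":"number"},"wz":{"type":"number"}}}},"gripper":{"type":"number"}},"required":["rows"]}

```bash
mkdir -p pics; ls
python3 - <<'E'
from plant import readout, eyes
import cv2,numpy as np
s=readout.get_state(); print({k:np.round(v,4).tolist() for k,v in s.items()})
for n in("scene","side","wrist"):
    im=eyes.grab_frame(n); cv2.imwrite(f"pics/{n}0.png",im[...,::-1]); print(n,eyes.camera_model(n))
a=cv2.imread("pics/scene0.png");b=cv2.imread("pics/side0.png")
E
```

```text
pics
{'time_s': 0.0, 'qpos': [1.1276, 0.1312, 1.4893, 0.0, 1.523, -0.0854], 'joint_velocities': [0.0011, 0.0004, 0.0011, 0.0009, -0.0001, -0.0003], 'joint_torque': [-0.0006, -55.9868, -49.1743, 0.0765, 0.0367, -0.0002], 'position': [0.2098, 0.5615, 0.2176], 'ee_rot': [0.5804, -0.4034, 0.5816, 0.4027], 'ft_force': [0.7693, -0.0422, 0.4038], 'ft_torque': [0.0404, 0.0178, -0.0176], 'gripper_width': 1.0048}
scene {'fx': 394.1401985961998, 'fy': 394.1401985961998, 'cx': 275.68721324556043, 'cy': 211.62993655073944, 'k1': 0.014351212063373064, 'extrinsics': array([[-0.7610449 , -0.51475235,  0.39476661,  0.92693092],
       [ 0.64857725, -0.59198707,  0.47843376,  0.60660675],
       [-0.01257818,  0.62014622,  0.7843854 ,  0.85645194],
       [ 0.        ,  0.        ,  0.        ,  1.        ]])}
side {'fx': 456.20967294483404, 'fy': 456.20967294483404, 'cx': 284.0123208106255, 'cy': 207.8651628021672, 'k1': -0.031988312099971924, 'extrinsics': array([[ 0.9465652 ,  0.20857972, -0.24598541,  0.33056056],
       [-0.32224965,  0.64246496, -0.69526538, -0.5048067 ],
       [ 0.01301875,  0.73738272,  0.67534971,  0.72610293],
       [ 0.        ,  0.        ,  0.        ,  1.        ]])}
wrist {'fx': 298.291634372537, 'fy': 298.291634372537, 'cx': 282.6049077266353, 'cy': 204.36719376024251, 'k1': -0.061566503396608976, 'T_tool_cam': array([[ 4.41177351e-04,  2.52135625e-01, -9.67691806e-01,
        -1.64298840e-01],
       [-3.76868461e-04,  9.67691874e-01,  2.52135471e-01,
         6.85275065e-02],
       [ 9.99999832e-01,  2.53456062e-04,  5.21945703e-04,
        -4.30813905e-04],
       [ 0.00000000e+00,  0.00000000e+00,  0.00000000e+00,
         1.00000000e+00]])}
```

View pics/scene0.png

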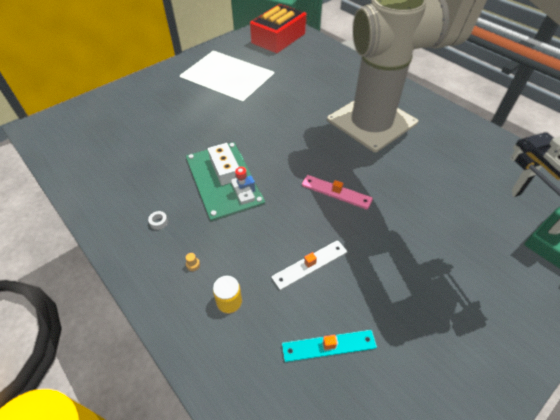

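View pics/side0.png

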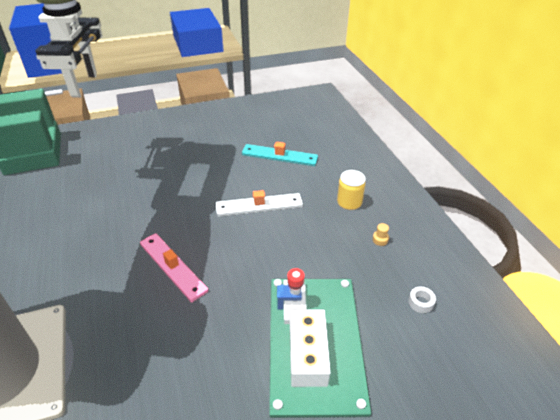

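The scene shows three bars: pink (scene 337,192 / side 173,266), bare metal (310,263 / 259,203) and cyan (330,345 / 280,153). The uncoloured one is the aluminium bar. The fixture is at (225,180) / (318,345), with the knob at (241,172) / (296,277). Next I'll confirm in an enlarged crop.

Run:
```python
import cv2,numpy as np
s=cv2.imread("pics/scene0.png");d=cv2.imread("pics/side0.png")
def c(i,x,y,w,h,W,H):return cv2.resize(i[y:y+h,x:x+w],(W,H),interpolation=cv2.INTER_CUBIC)
top=np.hstack([c(s,180,135,100,85,400,340),c(d,260,260,115,160*115//160,400,340) if 0 else c(d,220,265,160,136,400,340)])
bot=np.hstack([c(s,265,235,100,65,400,260),c(d,210,180,100,65,400,260)])
cv2.imwrite("pics/crop.png",np.vstack([top,bot]))
```

```text
(no output)
```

View pics/crop.png

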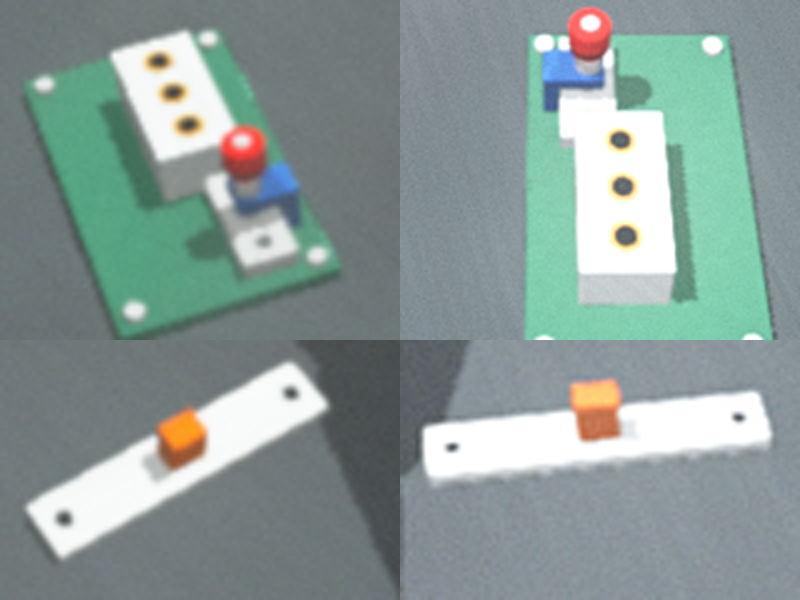

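The bottom row of the crop confirms it: the bar is bare, unpainted metal. I've read the plate, block and bar corners off the crop, so next I'll fit both poses.

```bash
cat > h.py <<'E'
from plant import readout, eyes
import cv2,numpy as np
from scipy.optimize import least_squares
from scipy.spatial.transform import Rotation as R
def TW(s):
    T=np.eye(4);q=s["ee_rot"];T[:3,:3]=R.from_quat([q[1],q[2],q[3],q[0]]).as_matrix();T[:3,3]=s["position"];return T
def ext(n,s=None):
    m=eyes.camera_model(n); return TW(s)@m["T_tool_cam"] if n=="wrist" else m["extrinsics"]
def proj(n,P,E=None):
    m=eyes.camera_model(n);E=ext(n) if E is None else E
    p=(np.atleast_2d(P)-E[:3,3])@E[:3,:3];a=np.c_[p[:,0],-p[:,1]]/-p[:,2:3]
    a=a*(1+m["k1"]*(a**2).sum(1,keepdims=True));return a*[m["fx"],m["fy"]]+[m["cx"],m["cy"]]
def place(v,P): # v x,y,yaw
    P=np.atleast_2d(P)/1e3;return P@R.from_euler("z",v[2]).as_matrix().T+[v[0],v[1],v[3] if len(v)>3 else 0]
def fit(obs,v0): # obs list (cam,E,Pmm,uv)
    f=lambda v:np.concatenate([(proj(n,place(v,P),E)-uv).ravel() for n,E,P,uv in obs])
    r=least_squares(f,v0,loss="soft_l1");return r.x,f(r.x)
E
python3 - <<'E'
from h import *
def px(L,s,ox,oy):return (np.array(L,float)+.5)/s-.5+[ox,oy]
o=[("scene",None,[[95,-105,12],[95,165,12],[-65,165,12],[30,-60,57],[-30,-60,57],[-30,60,57],[30,60,57],[30,60,12],[-20,105,85]],
 px([[25,85],[118,330],[338,268],[113,50],[190,33],[235,142],[162,165],[168,197],[243,152]],4,180,135)),
("side",None,[[-65,165,12],[95,165,12],[-30,60,57],[30,60,57],[30,-60,57],[-30,-60,57],[30,-60,12],[-30,-60,12],[-20,105,85]],
 px([[128,36],[328,36],[177,112],[262,112],[273,273],[177,273],[273,303],[180,303],[190,33]],2.5,220,265))]
for sub in (o,o[:1],o[1:]):
    v,r=fit(sub,[.5,0,0]);print("fix",v.round(4))
    print(r.reshape(-1,2).round(1).tolist())
b=[("scene",None,[[0,0,40],[-20,-100,10],[-20,100,10],[20,100,10]],px([[182,91],[28,168],[290,22],[328,65]],4,265,235)),
("side",None,[[0,0,40]],px([[196,50]],4,210,180))]
E=ext("scene")
H={}
# hole rays -> z=10mm
for n,u in(("scene",px([[63,178],[291,53]],4,265,235)),("side",px([[52,107],[339,77]],4,210,180))):
    for i in(0,1):
        h=least_squares(lambda p:(proj(n,[[p[0],p[1],.01]])-u[i]).ravel(),[.4,.3]).x;H[n,i]=h
    d=H[n,0]-H[n,1];print(n,"mid",((H[n,0]+H[n,1])/2).round(4),"len",np.hypot(*d).round(4),"dir",np.arctan2(d[1],d[0]).round(3))
for n,u in(("scene",px([[182,91]],4,265,235)),("side",px([[196,50]],4,210,180))):
    print("orange",least_squares(lambda p:(proj(n,[[p[0],p[1],.04]])-u).ravel(),[.4,.3]).x.round(4))
for nm,u,z in(("tin",[227,285],.075),("collar",[157,220],.01),("fitting",[192,262],.02),("pink",[337,187],.04)):
    print(nm,least_squares(lambda p:(proj("scene",[[p[0],p[1],z]])-u).ravel(),[.4,.3]).x.round(3))
E
```

```text
fix [ 0.5094 -0.1341 -0.3234]
[[-0.4, -1.5], [0.4, 1.3], [0.8, -0.6], [-0.3, -0.0], [-0.3, -1.0], [1.2, -1.9], [-0.8, -1.8], [-0.4, 1.0], [0.2, 0.3], [0.4, -1.1], [0.8, -0.8], [-0.3, -0.4], [-0.1, -0.3], [0.8, -0.6], [0.8, -0.6], [-1.5, 0.9], [-1.1, 0.9], [0.1, 0.8]]
fix [ 0.51   -0.1326 -0.3315]
[[-0.1, -1.4], [-0.0, 1.7], [0.5, 0.1], [-0.1, 0.2], [-0.0, -0.7], [1.2, -1.4], [-0.9, -1.4], [-0.5, 1.4], [0.0, 0.8]]
fix [ 0.5094 -0.1344 -0.3188]
[[0.1, -0.9], [0.5, -0.8], [-0.4, -0.2], [-0.2, -0.3], [1.1, -0.5], [1.1, -0.3], [-1.2, 1.0], [-0.8, 1.1], [-0.1, 1.0]]
scene mid [0.5428 0.2692] len 0.1704 dir -0.161
side mid [0.5411 0.2681] len 0.17 dir 2.984
orange [0.5446 0.2704]
orange [0.542  0.2707]
tin [0.749 0.217]
collar [ 0.762 -0.098]
fitting [0.764 0.082]
pink [0.331 0.154]
```

```bash
cat >> h.py <<'E'
def plan(p,yaw): # target TCP (m) and jaw-axis yaw (mod pi), tool down
    s=readout.get_state();T=TW(s);Rm=T[:3,:3]
    for k in(0,1):
        y=yaw+k*np.pi;z=np.array([np.cos(y),np.sin(y),0]);x=np.array([0,0,-1.]);Rt=np.c_[x,np.cross(z,x),z]
        w=R.from_matrix(Rm.T@Rt).as_rotvec()
        print("opt",k,"w",w.round(3),"shift mm after turn",((np.array(p)-T[:3,3])@Rt*1e3).round(1),"before",((np.array(p)-T[:3,3])@Rm*1e3).round(1))
    print("q",s["qpos"].round(2) if hasattr(s["qpos"],"round") else np.round(s["qpos"],2),"F",np.round(s["ft_force"],1),"t",s["time_s"],"xdir",Rm[:,0].round(3),"jaw",np.arctan2(Rm[1,2],Rm[0,2]).round(4))
E
python3 - <<'E'
from h import *
v=[.5094,-.1341,-.3234]
p=place(v,[[40,20,0]])[0];print(p)
plan([p[0],p[1],.24],1.2475)
plan([.542,.269,.15],-.158)
E
```

```text
[ 0.55368226 -0.12784848  0.        ]
opt 0 w [-0.034 -0.001 -0.   ] shift mm after turn [ -22.2 -545.  -544.5] before [ -21.5 -563.5 -525.5]
opt 1 w [ 3.107e+00 -0.000e+00  2.000e-03] shift mm after turn [-22.2 545.  544.5] before [ -21.5 -563.5 -525.5]
q [ 1.13  0.13  1.49  0.    1.52 -0.09] F [ 0.3 -0.5 -0.8] t 0.15 xdir [-0.001 -0.001 -1.   ] jaw 1.213
opt 0 w [ 1.371e+00 -1.000e-03  1.000e-03] shift mm after turn [  67.8 -236.7  374. ] before [  68.  -413.5 -157.7]
opt 1 w [-1.771e+00 -1.000e-03 -1.000e-03] shift mm after turn [  67.8  236.7 -374. ] before [  68.  -413.5 -157.7]
q [ 1.13  0.13  1.49  0.    1.52 -0.09] F [ 0.3 -0.5 -0.8] t 0.15 xdir [-0.001 -0.001 -1.   ] jaw 1.213
```

Emit:
{"method": "servo_tool", "body": {"rows": [{"y": -26,"z": -24,"x": -1},{"y": -26,"z": -24,"x": -1},{"y": -26,"z": -24,"x": -1},{"y": -26,"z": -24,"x": -1},{"y": -26,"z": -24,"x": -1},{"y": -26,"z": -24,"x": -1},{"y": -26,"z": -24,"x": -1},{"y": -26,"z": -24,"x": -1},{"y": -26,"z": -24,"x": -1},{"y": -26,"z": -24,"x": -1},{"y": -26,"z": -24,"x": -1},{"y": -26,"z": -24,"x": -1},{"y": -26,"z": -24,"x": -1},{"y": -26,"z": -24,"x": -1},{"y": -26,"z": -24,"x": -1},{"y": -26,"z": -24,"x": -1},{"y": -26,"z": -24,"x": -1},{"y": -26,"z": -24,"x": -1},{"y": -26,"z": -24,"x": -1},{"y": -26,"z": -24,"x": -1}], "gripper": 1}}

```text
validation failed for argument at $.ro...
```

Emit:
{"method": "servo_tool", "body": {"rows": [{"y": -22,"z": -22,"wx": -0.034},{"y": -22,"z": -22},{},{},{}]}}

```text
validation failed for argument at $.ro...
```

Run:
```python
from h import *
plan([.5537,-.1278,.24],1.2475)
s=readout.get_state();im=eyes.grab_frame("wrist");cv2.imwrite("pics/w1.png",im[...,::-1]);np.save("w1.npy",ext("wrist",s))
cv2.imwrite("pics/w1v.png",cv2.resize(im[...,::-1],(800,600),interpolation=cv2.INTER_CUBIC))
```

```text
opt 0 w [-0.034 -0.001 -0.   ] shift mm after turn [ -22.2 -545.  -544.5] before [ -21.5 -563.4 -525.4]
opt 1 w [ 3.107e+00 -0.000e+00  2.000e-03] shift mm after turn [-22.2 545.  544.5] before [ -21.5 -563.4 -525.4]
q [ 1.13  0.13  1.49  0.    1.52 -0.09] F [ 0.3 -0.5 -0.8] t 0.15 xdir [-0.001 -0.001 -1.   ] jaw 1.213
```

View pics/w1v.png

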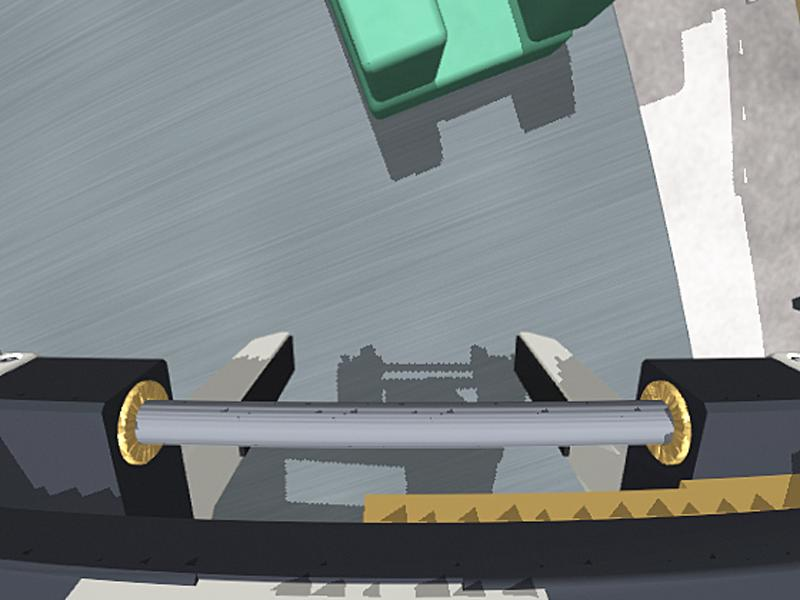

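Emit:
{"method": "servo_tool", "body": {"rows": [{"x": -1,"y": -22,"z": -26,"wx": 0,"wy": 0,"wz": 0},{"x": -1,"y": -22,"z": -26,"wx": 0,"wy": 0,"wz": 0},{"x": -1,"y": -22,"z": -26,"wx": 0,"wy": 0,"wz": 0},{"x": -1,"y": -22,"z": -26,"wx": 0,"wy": 0,"wz": 0},{"x": -1,"y": -22,"z": -26,"wx": 0,"wy": 0,"wz": 0},{"x": -1,"y": -22,"z": -26,"wx": 0,"wy": 0,"wz": 0},{"x": -1,"y": -22,"z": -26,"wx": 0,"wy": 0,"wz": 0},{"x": -1,"y": -22,"z": -26,"wx": 0,"wy": 0,"wz": 0},{"x": -1,"y": -22,"z": -26,"wx": 0,"wy": 0,"wz": 0},{"x": -1,"y": -22,"z": -26,"wx": 0,"wy": 0,"wz": 0},{"x": -1,"y": -22,"z": -26,"wx": 0,"wy": 0,"wz": 0},{"x": -1,"y": -22,"z": -26,"wx": 0,"wy": 0,"wz": 0},{"x": -1,"y": -22,"z": -26,"wx": 0,"wy": 0,"wz": 0},{"x": -1,"y": -22,"z": -26,"wx": 0,"wy": 0,"wz": 0},{"x": -1,"y": -22,"z": -26,"wx": 0,"wy": 0,"wz": 0},{"x": -1,"y": -22,"z": -26,"wx": 0,"wy": 0,"wz": 0},{"x": -1,"y": -22,"z": -26,"wx": 0,"wy": 0,"wz": 0},{"x": -1,"y": -22,"z": -26,"wx": 0,"wy": 0,"wz": 0},{"x": -1,"y": -22,"z": -26,"wx": -0.034,"wy": 0,"wz": 0},{"x": -1,"y": -22,"z": -26,"wx": 0,"wy": 0,"wz": 0}], "gripper": 1}}

```text
time_s: 1.87
position: [0.4413, -0.0806, 0.2387]
ee_rot: [0.574, -0.413, 0.574, 0.413]
ft_force: [0.6, 0.4, 0.4]
gripper_width: 1.003
```

Emit:
{"method": "servo_tool", "body": {"rows": [{"x": 0,"y": 0,"z": 0,"wx": 0,"wy": 0,"wz": 0},{"x": 0,"y": 0,"z": 0,"wx": 0,"wy": 0,"wz": 0},{"x": 0,"y": 0,"z": 0,"wx": 0,"wy": 0,"wz": 0}]}}

```text
time_s: 2.12
position: [0.4409, -0.0785, 0.2383]
ee_rot: [0.574, -0.412, 0.574, 0.413]
ft_force: [0.2, 0.0, 0.7]
gripper_width: 1.0
```

Run:
```python
from h import *
plan([.44,-.09,.24],1.2475);plan([.542,.269,.15],-.158)
s=readout.get_state();im=eyes.grab_frame("wrist");cv2.imwrite("pics/w1.png",im[...,::-1]);np.save("w1.npy",ext("wrist",s))
cv2.imwrite("pics/w1v.png",cv2.resize(im[:270,...,::-1],(800,386),interpolation=cv2.INTER_CUBIC))
print(readout.get_state()["time_s"])
```

```text
opt 0 w [-0.001  0.    -0.001] shift mm after turn [ -1.7  -2.8 -11.2] before [ -1.7  -2.8 -11.2]
opt 1 w [ 3.14e+00 -2.00e-03 -1.00e-03] shift mm after turn [-1.7  2.8 11.2] before [ -1.7  -2.8 -11.2]
q [-0.29 -0.3   1.86  0.    1.58 -1.54] F [0.2 0.  0.7] t 2.1167 xdir [-0.001  0.001 -1.   ] jaw 1.2461
opt 0 w [ 1.404e+00 -0.000e+00 -1.000e-03] shift mm after turn [ 88.3 359.   45.2] before [ 88.5  14.9 361.5]
opt 1 w [-1.737e+00  1.000e-03 -0.000e+00] shift mm after turn [  88.3 -359.   -45.2] before [ 88.5  14.9 361.5]
q [-0.29 -0.3   1.86  0.    1.58 -1.54] F [0.2 0.  0.7] t 2.1167 xdir [-0.001  0.001 -1.   ] jaw 1.2461
2.1667
```

View pics/w1v.png

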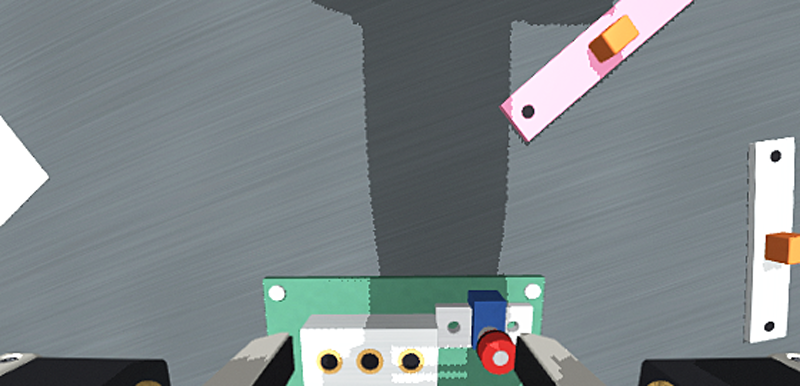

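The wrist view shows plate corners at (264,278) and (545,276), the block's near edge from (303,328) to (437,328), the red knob at (497,352), and the aluminium bar at right with holes at (776,156) and (769,326). The upper half of the image faces the robot.

Run:
```python
from h import *
E=np.load("w1.npy");k=560/800
px=lambda L:(np.array(L,float)+.5)*k-.5
v,r=fit([("wrist",E,[[-65,-105,12],[-65,165,12],[-30,-60,57],[-30,60,57],[-30,-60,12],[-30,60,12],[-20,105,98]],px([[264,278],[545,276],[303,328],[437,328],[304,315],[437,315],[501,358]]))],[.509,-.134,-.323])
print(v.round(4),r.reshape(-1,2).round(1).tolist())
u=px([[776,156],[769,326]]);H=[least_squares(lambda p:(proj("wrist",[[p[0],p[1],.01]],E)-q).ravel(),[.5,.25]).x for q in u]
d=H[0]-H[1];print(H,(H[0]+H[1])/2,np.hypot(*d),np.arctan2(d[1],d[0]))
```

```text
[ 0.5107 -0.134  -0.3187] [[-2.0, 0.3], [1.1, 0.5], [-2.4, 0.8], [1.4, 0.3], [4.6, -1.0], [-1.2, -1.5], [0.1, -0.0]]
[array([0.45896697, 0.28031574]), array([0.62589067, 0.25340169])] [0.54242882 0.26685872] 0.16907953666267866 2.9817328495594095
```

Emit:
{"method": "servo_tool", "body": {"rows": [{"x": 3,"y": 0,"z": 0,"wx": 0.117,"wy": 0,"wz": 0},{"x": 3,"y": 0,"z": 0,"wx": 0.117,"wy": 0,"wz": 0},{"x": 3,"y": 0,"z": 0,"wx": 0.117,"wy": 0,"wz": 0},{"x": 3,"y": 0,"z": 0,"wx": 0.117,"wy": 0,"wz": 0},{"x": 3,"y": 0,"z": 0,"wx": 0.117,"wy": 0,"wz": 0},{"x": 3,"y": 0,"z": 0,"wx": 0.117,"wy": 0,"wz": 0},{"x": 3,"y": 0,"z": 0,"wx": 0.117,"wy": 0,"wz": 0},{"x": 3,"y": 0,"z": 0,"wx": 0.117,"wy": 0,"wz": 0},{"x": 3,"y": 0,"z": 0,"wx": 0.117,"wy": 0,"wz": 0},{"x": 3,"y": 0,"z": 0,"wx": 0.117,"wy": 0,"wz": 0},{"x": 3,"y": 0,"z": 0,"wx": 0.117,"wy": 0,"wz": 0},{"x": 3,"y": 0,"z": 0,"wx": 0.117,"wy": 0,"wz": 0}]}}

```text
time_s: 3.17
position: [0.441, -0.0772, 0.2026]
ee_rot: [0.705, 0.057, 0.705, -0.057]
ft_force: [0.4, -0.0, 0.1]
gripper_width: 1.002
```

Emit:
{"method": "servo_tool", "body": {"rows": [{"x": 4,"y": 30,"z": 4,"wx": 0,"wy": 0,"wz": 0},{"x": 4,"y": 30,"z": 4,"wx": 0,"wy": 0,"wz": 0},{"x": 4,"y": 30,"z": 4,"wx": 0,"wy": 0,"wz": 0},{"x": 4,"y": 30,"z": 4,"wx": 0,"wy": 0,"wz": 0},{"x": 4,"y": 30,"z": 4,"wx": 0,"wy": 0,"wz": 0},{"x": 4,"y": 30,"z": 4,"wx": 0,"wy": 0,"wz": 0},{"x": 4,"y": 30,"z": 4,"wx": 0,"wy": 0,"wz": 0},{"x": 4,"y": 30,"z": 4,"wx": 0,"wy": 0,"wz": 0},{"x": 4,"y": 30,"z": 4,"wx": 0,"wy": 0,"wz": 0},{"x": 4,"y": 30,"z": 4,"wx": 0,"wy": 0,"wz": 0},{"x": 4,"y": 30,"z": 4,"wx": 0,"wy": 0,"wz": 0},{"x": 4,"y": 28,"z": 1,"wx": 0,"wy": 0,"wz": 0},{"x": 0,"y": 0,"z": 0,"wx": 0,"wy": 0,"wz": 0},{"x": 0,"y": 0,"z": 0,"wx": 0,"wy": 0,"wz": 0},{"x": 0,"y": 0,"z": 0,"wx": 0,"wy": 0,"wz": 0}]}}

```text
time_s: 4.42
position: [0.5407, 0.2686, 0.1547]
ee_rot: [0.705, 0.055, 0.705, -0.055]
ft_force: [0.2, -1.2, -0.7]
gripper_width: 0.996
```

Run:
```python
from h import *
plan([.542,.268,.016],-.159)
```

```text
opt 0 w [ 0.004 -0.     0.   ] shift mm after turn [138.7  -0.3   1.4] before [138.7  -0.3   1.4]
opt 1 w [-3.137e+00 -1.000e-03 -0.000e+00] shift mm after turn [138.7   0.3  -1.4] before [138.7  -0.3   1.4]
q [ 0.38  0.18  1.55 -0.    1.41  0.53] F [ 0.2 -1.2 -0.7] t 4.4167 xdir [-0. -0. -1.] jaw -0.1549
```

Emit:
{"method": "servo_tool", "body": {"rows": [{"x": 20,"y": 0,"z": 1,"wx": 0.004,"wy": 0,"wz": 0},{"x": 25,"y": 0,"z": 0,"wx": 0,"wy": 0,"wz": 0},{"x": 25,"y": 0,"z": 0,"wx": 0,"wy": 0,"wz": 0},{"x": 25,"y": 0,"z": 0,"wx": 0,"wy": 0,"wz": 0},{"x": 22,"y": 0,"z": 0,"wx": 0,"wy": 0,"wz": 0},{"x": 15,"y": 0,"z": 0,"wx": 0,"wy": 0,"wz": 0},{"x": 6,"y": 0,"z": 0,"wx": 0,"wy": 0,"wz": 0},{"x": 0,"y": 0,"z": 0,"wx": 0,"wy": 0,"wz": 0},{"x": 0,"y": 0,"z": 0,"wx": 0,"wy": 0,"wz": 0}]}}

```text
time_s: 5.17
position: [0.543, 0.2674, 0.0176]
ee_rot: [0.705, 0.057, 0.705, -0.057]
ft_force: [-0.3, -0.3, -0.2]
gripper_width: 0.999
```

Emit:
{"method": "servo_tool", "body": {"rows": [{"x": 0,"y": 0,"z": 0,"wx": 0,"wy": 0,"wz": 0},{"x": 0,"y": 0,"z": 0,"wx": 0,"wy": 0,"wz": 0},{"x": 0,"y": 0,"z": 0,"wx": 0,"wy": 0,"wz": 0},{"x": 0,"y": 0,"z": 0,"wx": 0,"wy": 0,"wz": 0},{"x": 0,"y": 0,"z": 0,"wx": 0,"wy": 0,"wz": 0},{"x": 0,"y": 0,"z": 0,"wx": 0,"wy": 0,"wz": 0},{"x": 0,"y": 0,"z": 0,"wx": 0,"wy": 0,"wz": 0},{"x": 0,"y": 0,"z": 0,"wx": 0,"wy": 0,"wz": 0}], "gripper": -1}}

```text
time_s: 5.83
position: [0.5426, 0.2677, 0.0166]
ee_rot: [0.705, 0.057, 0.705, -0.057]
ft_force: [-0.1, 0.0, -0.1]
gripper_width: 0.475
```

Run:
```python
from h import *
s=readout.get_state();print(s["time_s"],s["gripper_width"],s["ft_force"],s["position"])
im=eyes.grab_frame("scene");im2=eyes.grab_frame("side")
cv2.imwrite("pics/g.png",np.hstack([cv2.resize(im[215:315,255:375,::-1],(400,333),interpolation=2),cv2.resize(im2[150:250,200:320,::-1],(400,333),interpolation=2)]))
```

```text
5.8333 0.475001248826044 [-0.05465286  0.01691642 -0.13514112] [0.54258054 0.26768016 0.0165964 ]
```

View pics/g.png

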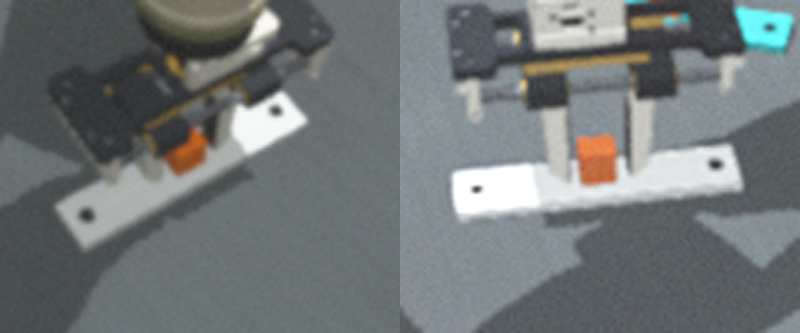

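The open fingers straddle the orange grip block at (185,150) and (597,160) and are still closing. I'll finish closing, then lift.

Emit:
{"method": "servo_tool", "body": {"rows": [{"x": 0,"y": 0,"z": 0,"wx": 0,"wy": 0,"wz": 0},{"x": 0,"y": 0,"z": 0,"wx": 0,"wy": 0,"wz": 0},{"x": 0,"y": 0,"z": 0,"wx": 0,"wy": 0,"wz": 0},{"x": 0,"y": 0,"z": 0,"wx": 0,"wy": 0,"wz": 0},{"x": 0,"y": 0,"z": 0,"wx": 0,"wy": 0,"wz": 0},{"x": 0,"y": 0,"z": 0,"wx": 0,"wy": 0,"wz": 0}], "gripper": -1}}

```text
time_s: 6.43
position: [0.5425, 0.2677, 0.0165]
ee_rot: [0.705, 0.057, 0.705, -0.057]
ft_force: [-0.7, -0.1, -0.0]
gripper_width: 0.278
```

Emit:
{"method": "servo_tool", "body": {"rows": [{"x": -5,"y": 0,"z": 0,"wx": 0,"wy": 0,"wz": 0},{"x": -12,"y": 0,"z": 0,"wx": 0,"wy": 0,"wz": 0},{"x": -20,"y": 0,"z": 0,"wx": 0,"wy": 0,"wz": 0},{"x": -20,"y": 0,"z": 0,"wx": 0,"wy": 0,"wz": 0},{"x": -20,"y": 0,"z": 0,"wx": 0,"wy": 0,"wz": 0},{"x": -15,"y": 0,"z": 0,"wx": 0,"wy": 0,"wz": 0},{"x": -15,"y": 0,"z": 0,"wx": 0,"wy": 0,"wz": 0},{"x": -5,"y": 0,"z": 0,"wx": 0,"wy": 0,"wz": 0},{"x": 0,"y": 0,"z": 0,"wx": 0,"wy": 0,"wz": 0}]}}

```text
time_s: 7.18
position: [0.5441, 0.2682, 0.1314]
ee_rot: [0.706, 0.058, 0.703, -0.056]
ft_force: [1.1, 0.6, -2.1]
gripper_width: 0.278
```

Run:
```python
from h import *
v=[.5100,-.134,-.320]
p=place(v,[[54,0,0]])[0];print(p)
plan([p[0],p[1],.13],v[2]-np.pi/2)
```

```text
[ 0.56125871 -0.15098659  0.        ]
opt 0 w [ 1.73e+00  1.00e-03 -5.00e-03] shift mm after turn [  1.4 148.2 392.5] before [   0.9 -411.    84.1]
opt 1 w [-1.412e+00  5.000e-03  1.000e-03] shift mm after turn [   1.4 -148.2 -392.5] before [   0.9 -411.    84.1]
q [ 0.37  0.2   1.57 -0.    1.37  0.53] F [ 1.1  0.6 -2.1] t 7.1833 xdir [ 0.004  0.002 -1.   ] jaw -0.161
```

Emit:
{"method": "servo_tool", "body": {"rows": [{"x": 0,"y": 0,"z": 0,"wx": 0.115,"wy": 0,"wz": 0},{"x": 0,"y": 0,"z": 0,"wx": 0.115,"wy": 0,"wz": 0},{"x": 0,"y": 0,"z": 0,"wx": 0.115,"wy": 0,"wz": 0},{"x": 0,"y": 0,"z": 0,"wx": 0.115,"wy": 0,"wz": 0},{"x": 0,"y": 0,"z": 0,"wx": 0.115,"wy": 0,"wz": 0},{"x": 0,"y": 0,"z": 0,"wx": 0.115,"wy": 0,"wz": 0},{"x": 0,"y": 0,"z": 0,"wx": 0.115,"wy": 0,"wz": 0},{"x": 0,"y": 0,"z": 0,"wx": 0.115,"wy": 0,"wz": 0},{"x": 0,"y": 0,"z": 0,"wx": 0.115,"wy": 0,"wz": 0},{"x": 0,"y": 0,"z": 0,"wx": 0.115,"wy": 0,"wz": 0},{"x": 0,"y": 0,"z": 0,"wx": 0.115,"wy": 0,"wz": 0},{"x": 0,"y": 0,"z": 0,"wx": 0.115,"wy": 0,"wz": 0},{"x": 0,"y": 0,"z": 0,"wx": 0.115,"wy": 0,"wz": 0},{"x": 0,"y": 0,"z": 0,"wx": 0.115,"wy": 0,"wz": 0},{"x": 0,"y": 0,"z": 0,"wx": 0.115,"wy": 0,"wz": 0}]}}

```text
time_s: 8.43
position: [0.5419, 0.2673, 0.1272]
ee_rot: [-0.414, -0.573, -0.414, 0.574]
ft_force: [-0.0, 0.5, -2.1]
gripper_width: 0.278
```

Emit:
{"method": "servo_tool", "body": {"rows": [{"x": 0,"y": 6,"z": 15,"wx": 0,"wy": 0,"wz": 0},{"x": 0,"y": 11,"z": 28,"wx": 0,"wy": 0,"wz": 0},{"x": 0,"y": 11,"z": 28,"wx": 0,"wy": 0,"wz": 0},{"x": 0,"y": 11,"z": 28,"wx": 0,"wy": 0,"wz": 0},{"x": 0,"y": 11,"z": 28,"wx": 0,"wy": 0,"wz": 0},{"x": 0,"y": 11,"z": 28,"wx": 0,"wy": 0,"wz": 0},{"x": 0,"y": 11,"z": 28,"wx": 0,"wy": 0,"wz": 0},{"x": 0,"y": 11,"z": 28,"wx": 0,"wy": 0,"wz": 0},{"x": 0,"y": 11,"z": 28,"wx": 0,"wy": 0,"wz": 0},{"x": 0,"y": 11,"z": 28,"wx": 0,"wy": 0,"wz": 0},{"x": 0,"y": 11,"z": 28,"wx": 0,"wy": 0,"wz": 0},{"x": 0,"y": 11,"z": 28,"wx": 0,"wy": 0,"wz": 0},{"x": 0,"y": 11,"z": 28,"wx": 0,"wy": 0,"wz": 0},{"x": 0,"y": 8,"z": 28,"wx": 0,"wy": 0,"wz": 0},{"x": 0,"y": 0,"z": 13,"wx": 0,"wy": 0,"wz": 0},{"x": 0,"y": 0,"z": 0,"wx": 0,"wy": 0,"wz": 0},{"x": 0,"y": 0,"z": 0,"wx": 0,"wy": 0,"wz": 0}]}}

```text
time_s: 9.85
position: [0.5591, -0.1504, 0.1276]
ee_rot: [-0.414, -0.572, -0.415, 0.573]
ft_force: [-0.3, 0.4, -1.7]
gripper_width: 0.276
```

Run:
```python
from h import *
v=[.5100,-.134,-.320]
p=place(v,[[54,0,0]])[0];print(p)
plan([p[0],p[1],.0325],v[2]-np.pi/2)
```

```text
[ 0.56125871 -0.15098659  0.        ]
opt 0 w [ 0.003 -0.     0.002] shift mm after turn [95.1  2.3 -0.1] before [95.1  2.5 -0. ]
opt 1 w [-3.139e+00 -3.000e-03 -1.000e-03] shift mm after turn [95.1 -2.3  0.1] before [95.1  2.5 -0. ]
q [-0.35  0.14  1.65  0.    1.36  1.54] F [-0.3  0.4 -1.7] t 9.85 xdir [-0.002  0.001 -1.   ] jaw -1.8877
```

Emit:
{"method": "servo_tool", "body": {"rows": [{"x": 10,"y": 4,"z": 0,"wx": 0.003,"wy": 0,"wz": 0},{"x": 15,"y": 0,"z": 0,"wx": 0,"wy": 0,"wz": 0},{"x": 15,"y": 0,"z": 0,"wx": 0,"wy": 0,"wz": 0},{"x": 15,"y": 0,"z": 0,"wx": 0,"wy": 0,"wz": 0},{"x": 15,"y": 0,"z": 0,"wx": 0,"wy": 0,"wz": 0},{"x": 12,"y": 0,"z": 0,"wx": 0,"wy": 0,"wz": 0},{"x": 8,"y": 0,"z": 0,"wx": 0,"wy": 0,"wz": 0},{"x": 4,"y": 0,"z": 0,"wx": 0,"wy": 0,"wz": 0},{"x": 0,"y": 0,"z": 0,"wx": 0,"wy": 0,"wz": 0},{"x": 0,"y": 0,"z": 0,"wx": 0,"wy": 0,"wz": 0}]}}

```text
time_s: 10.68
position: [0.5641, -0.1514, 0.035]
ee_rot: [0.415, 0.573, 0.414, -0.573]
ft_force: [1.4, 0.1, -1.2]
gripper_width: 0.279
```

Run:
```python
from h import *
v=[.5100,-.134,-.320]
p=place(v,[[50,0,0]])[0];print(p)
plan([p[0],p[1],.0285],v[2]-np.pi/2)
im=eyes.grab_frame("scene");im2=eyes.grab_frame("side")
cv2.imwrite("pics/p.png",np.hstack([cv2.resize(im[130:225,175:275,::-1],(400,380),interpolation=2),cv2.resize(im2[265:410,235:385,::-1],(400,387),interpolation=2)[:380]]))
```

```text
[ 0.55746177 -0.14972833  0.        ]
opt 0 w [ 0.002 -0.    -0.   ] shift mm after turn [ 6.5 -6.8  0.5] before [ 6.5 -6.8  0.5]
opt 1 w [-3.14e+00  1.00e-03 -0.00e+00] shift mm after turn [ 6.5  6.8 -0.5] before [ 6.5 -6.8  0.5]
q [-0.35  0.25  1.7   0.    1.19  1.54] F [ 1.4  0.1 -1.2] t 10.6833 xdir [ 0. -0. -1.] jaw -1.8887
```

View pics/p.png

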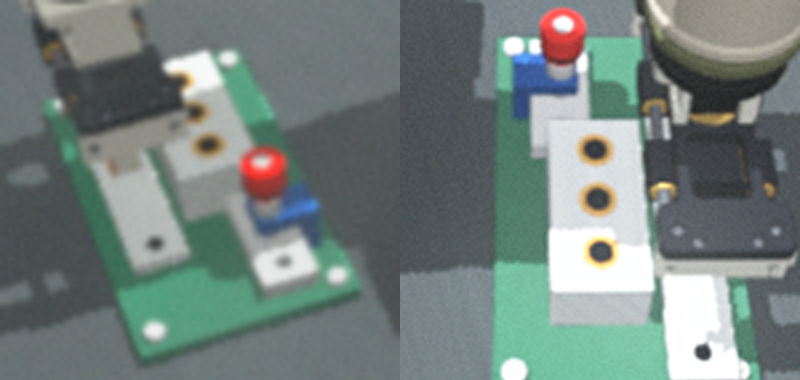

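The bar hangs just over the plate, parallel to the block with a clear gap (scene about 150–165 at y 200, side about 655–665 at y 290). I'll lower it, then ease it against the face while watching the force.

Emit:
{"method": "servo_tool", "body": {"rows": [{"x": 3,"y": 0,"z": 0,"wx": 0.002,"wy": 0,"wz": 0},{"x": 2,"y": 0,"z": 0,"wx": 0,"wy": 0,"wz": 0},{"x": 1,"y": 0,"z": 0,"wx": 0,"wy": 0,"wz": 0},{"x": 0,"y": 0,"z": 0,"wx": 0,"wy": 0,"wz": 0},{"x": 0,"y": 0,"z": 0,"wx": 0,"wy": 0,"wz": 0}]}}

```text
time_s: 11.2
position: [0.5637, -0.1516, 0.0286]
ee_rot: [-0.414, -0.573, -0.414, 0.573]
ft_force: [-0.1, -0.5, -2.1]
gripper_width: 0.276
```

Emit:
{"method": "servo_tool", "body": {"rows": [{"x": 0,"y": -1.5,"z": 0,"wx": 0,"wy": 0,"wz": 0},{"x": 0,"y": -1.5,"z": 0,"wx": 0,"wy": 0,"wz": 0},{"x": 0,"y": -1,"z": 0,"wx": 0,"wy": 0,"wz": 0},{"x": 0,"y": 0,"z": 0,"wx": 0,"wy": 0,"wz": 0},{"x": 0,"y": 0,"z": 0,"wx": 0,"wy": 0,"wz": 0}]}}

```text
time_s: 11.62
position: [0.5598, -0.1502, 0.0287]
ee_rot: [-0.414, -0.573, -0.414, 0.573]
ft_force: [-0.7, 0.3, -2.5]
gripper_width: 0.282
```

Emit:
{"method": "servo_tool", "body": {"rows": [{"x": 0.5,"y": 0,"z": 0,"wx": 0,"wy": 0,"wz": 0},{"x": 0.5,"y": 0,"z": 0,"wx": 0,"wy": 0,"wz": 0},{"x": 0,"y": 0,"z": 0,"wx": 0,"wy": 0,"wz": 0},{"x": 0,"y": 0,"z": 0,"wx": 0,"wy": 0,"wz": 0}]}}

```text
time_s: 11.95
position: [0.56, -0.1503, 0.0285]
ee_rot: [-0.414, -0.573, -0.414, 0.573]
ft_force: [-4.9, 1.2, 7.3]
gripper_width: 0.28
```

Emit:
{"method": "servo_tool", "body": {"rows": [{"x": 0,"y": -1,"z": 0,"wx": 0,"wy": 0,"wz": 0},{"x": 0,"y": -0.5,"z": 0,"wx": 0,"wy": 0,"wz": 0},{"x": 0,"y": 0,"z": 0,"wx": 0,"wy": 0,"wz": 0},{"x": 0,"y": 0,"z": 0,"wx": 0,"wy": 0,"wz": 0}]}}

```text
time_s: 12.28
position: [0.5596, -0.1502, 0.0286]
ee_rot: [0.415, 0.574, 0.413, -0.573]
ft_force: [2.7, 0.2, 4.4]
gripper_width: 0.278
```

Emit:
{"method": "servo_tool", "body": {"rows": [{"x": 0,"y": -1,"z": 0,"wx": 0,"wy": 0,"wz": 0},{"x": 0,"y": -0.5,"z": 0,"wx": 0,"wy": 0,"wz": 0},{"x": 0,"y": 0,"z": 0,"wx": 0,"wy": 0,"wz": 0},{"x": 0,"y": 0,"z": 0,"wx": 0,"wy": 0,"wz": 0}]}}

```text
time_s: 12.62
position: [0.5582, -0.1498, 0.0286]
ee_rot: [0.415, 0.574, 0.413, -0.573]
ft_force: [4.7, -1.7, 6.7]
gripper_width: 0.274
```

Run:
```python
from h import *
s=readout.get_state();print(s["ft_force"],s["ft_torque"])
v=[.5100,-.134,-.320]
p=place(v,[[50,0,0]])[0];print(p)
plan([p[0],p[1],.0285],v[2]-np.pi/2)
```

```text
[ 4.66313828 -1.65887122  6.66694407] [-0.09426352 -0.51168167 -0.06923857]
[ 0.55746177 -0.14972833  0.        ]
opt 0 w [-0.     0.    -0.002] shift mm after turn [ 0.1 -0.7  0.2] before [ 0.1 -0.7  0.2]
opt 1 w [ 3.141 -0.004 -0.   ] shift mm after turn [ 0.1  0.7 -0.2] before [ 0.1 -0.7  0.2]
q [-0.35  0.24  1.73 -0.    1.17  1.54] F [ 4.7 -1.7  6.7] t 12.6167 xdir [ 0.002 -0.001 -1.   ] jaw -1.8911
```

Emit:
{"method": "servo_tool", "body": {"rows": [{"x": -0.3,"y": -1,"z": 0,"wx": 0,"wy": 0,"wz": 0},{"x": 0,"y": -0.5,"z": 0,"wx": 0,"wy": 0,"wz": 0},{"x": 0,"y": 0,"z": 0,"wx": 0,"wy": 0,"wz": 0},{"x": 0,"y": 0,"z": 0,"wx": 0,"wy": 0,"wz": 0}]}}

```text
time_s: 12.95
position: [0.5562, -0.1491, 0.0286]
ee_rot: [0.414, 0.574, 0.413, -0.573]
ft_force: [2.6, -1.0, 5.1]
gripper_width: 0.277
```

Emit:
{"method": "servo_tool", "body": {"rows": [{"x": 0,"y": -0.7,"z": 0,"wx": 0,"wy": 0,"wz": 0},{"x": 0,"y": -0.3,"z": 0,"wx": 0,"wy": 0,"wz": 0},{"x": 0,"y": 0,"z": 0,"wx": 0,"wy": 0,"wz": 0},{"x": 0,"y": 0,"z": 0,"wx": 0,"wy": 0,"wz": 0}]}}

```text
time_s: 13.28
position: [0.5559, -0.149, 0.0286]
ee_rot: [0.415, 0.574, 0.413, -0.573]
ft_force: [6.6, -2.9, 3.8]
gripper_width: 0.273
```

Emit:
{"method": "servo_tool", "body": {"rows": [{"x": 0,"y": -0.7,"z": 0,"wx": 0,"wy": 0,"wz": 0},{"x": 0,"y": -0.3,"z": 0,"wx": 0,"wy": 0,"wz": 0},{"x": 0,"y": 0,"z": 0,"wx": 0,"wy": 0,"wz": 0},{"x": 0,"y": 0,"z": 0,"wx": 0,"wy": 0,"wz": 0}]}}

```text
time_s: 13.62
position: [0.5558, -0.1489, 0.0287]
ee_rot: [0.415, 0.574, 0.413, -0.572]
ft_force: [9.9, -3.7, -0.9]
gripper_width: 0.28
```

Run:
```python
from h import *
s=readout.get_state();print(s["ft_force"],s["ft_torque"])
plan([.5559,-.149,.0285],-.32-np.pi/2)
im=eyes.grab_frame("scene");im2=eyes.grab_frame("side")
cv2.imwrite("pics/q.png",np.hstack([cv2.resize(im[130:225,175:275,::-1],(400,380),interpolation=2),cv2.resize(im2[265:410,235:385,::-1],(400,387),interpolation=2)[:380]]))
```

```text
[ 9.94109863 -3.73386434 -0.88881851] [-4.89948464e-01 -1.82043287e+00 -1.00308221e-03]
opt 0 w [-0.    -0.    -0.005] shift mm after turn [0.2 0.1 0. ] before [0.2 0.1 0. ]
opt 1 w [ 3.141 -0.007  0.   ] shift mm after turn [ 0.2 -0.1 -0. ] before [0.2 0.1 0. ]
q [-0.35  0.23  1.74  0.    1.17  1.54] F [ 9.9 -3.7 -0.9] t 13.6167 xdir [ 0.004 -0.001 -1.   ] jaw -1.891
```

View pics/q.png

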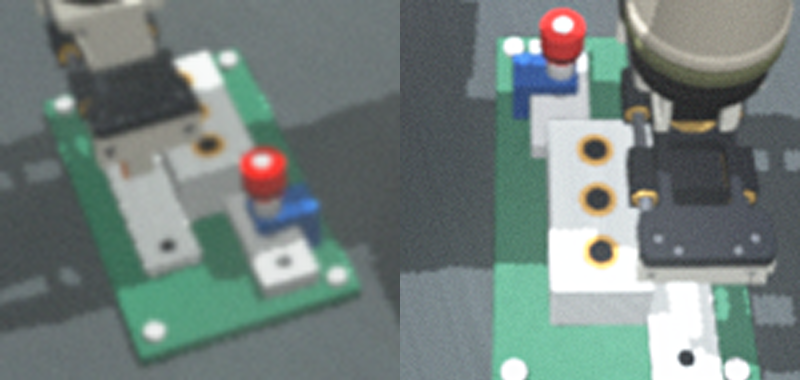

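Contact is firm: 10 N and no further motion. I'll relax the push slightly, release and rise clear.

Emit:
{"method": "servo_tool", "body": {"rows": [{"x": 0.3,"y": 0.8,"z": 0,"wx": 0,"wy": 0,"wz": 0},{"x": 0,"y": 0,"z": 0,"wx": 0,"wy": 0,"wz": 0},{"x": 0,"y": 0,"z": 0,"wx": 0,"wy": 0,"wz": 0}]}}

```text
time_s: 13.97
position: [0.5559, -0.149, 0.0286]
ee_rot: [0.415, 0.574, 0.413, -0.573]
ft_force: [6.3, -2.4, 5.0]
gripper_width: 0.28
```

Emit:
{"method": "servo_tool", "body": {"rows": [{"x": 0,"y": 0,"z": 0,"wx": 0,"wy": 0,"wz": 0},{"x": 0,"y": 0,"z": 0,"wx": 0,"wy": 0,"wz": 0},{"x": 0,"y": 0,"z": 0,"wx": 0,"wy": 0,"wz": 0},{"x": 0,"y": 0,"z": 0,"wx": 0,"wy": 0,"wz": 0},{"x": 0,"y": 0,"z": 0,"wx": 0,"wy": 0,"wz": 0},{"x": 0,"y": 0,"z": 0,"wx": 0,"wy": 0,"wz": 0}], "gripper": 0.2}}

```text
time_s: 14.47
position: [0.554, -0.1483, 0.0272]
ee_rot: [-0.414, -0.573, -0.414, 0.574]
ft_force: [-1.0, 0.7, -0.3]
gripper_width: 0.591
```

Emit:
{"method": "servo_tool", "body": {"rows": [{"x": -4,"y": 0,"z": 0,"wx": 0,"wy": 0,"wz": 0},{"x": -15,"y": 0,"z": 0,"wx": 0,"wy": 0,"wz": 0},{"x": -25,"y": 0,"z": 0,"wx": 0,"wy": 0,"wz": 0},{"x": -30,"y": -5,"z": 0,"wx": 0,"wy": 0,"wz": 0},{"x": -30,"y": -15,"z": 0,"wx": 0,"wy": 0,"wz": 0},{"x": -30,"y": -20,"z": 0,"wx": 0,"wy": 0,"wz": 0},{"x": -20,"y": -20,"z": 0,"wx": 0,"wy": 0,"wz": 0},{"x": 0,"y": -20,"z": 0,"wx": 0,"wy": 0,"wz": 0},{"x": 0,"y": -20,"z": 0,"wx": 0,"wy": 0,"wz": 0},{"x": 0,"y": -20,"z": 0,"wx": 0,"wy": 0,"wz": 0},{"x": 0,"y": 0,"z": 0,"wx": 0,"wy": 0,"wz": 0},{"x": 0,"y": 0,"z": 0,"wx": 0,"wy": 0,"wz": 0},{"x": 0,"y": 0,"z": 0,"wx": 0,"wy": 0,"wz": 0}]}}

```text
time_s: 15.55
position: [0.4412, -0.111, 0.1821]
ee_rot: [0.414, 0.574, 0.413, -0.573]
ft_force: [0.4, 0.3, -0.2]
gripper_width: 0.601
```

Run:
```python
from h import *
s=readout.get_state();im=eyes.grab_frame("wrist");np.save("w2.npy",ext("wrist",s));cv2.imwrite("pics/w2.png",im[...,::-1])
cv2.imwrite("pics/w2v.png",cv2.resize(im[:290,...,::-1],(800,414),interpolation=cv2.INTER_CUBIC))
v=[.508,-.1335,-.320]
k=place(v,[[-20,105,0]])[0];print(k)
plan([k[0],k[1],.066],v[2]-np.pi/2)
```

```text
[ 0.52204478 -0.02753895  0.        ]
opt 0 w [-0.     0.    -0.001] shift mm after turn [ 116.    50.4 -104.6] before [ 116.    50.2 -104.7]
opt 1 w [ 3.141e+00 -1.000e-03 -0.000e+00] shift mm after turn [116.  -50.4 104.6] before [ 116.    50.2 -104.7]
q [-0.36 -0.25  1.92 -0.    1.47  1.53] F [ 0.7  0.1 -0.6] t 15.6 xdir [ 0.001 -0.    -1.   ] jaw -1.8911
```

View pics/w2v.png

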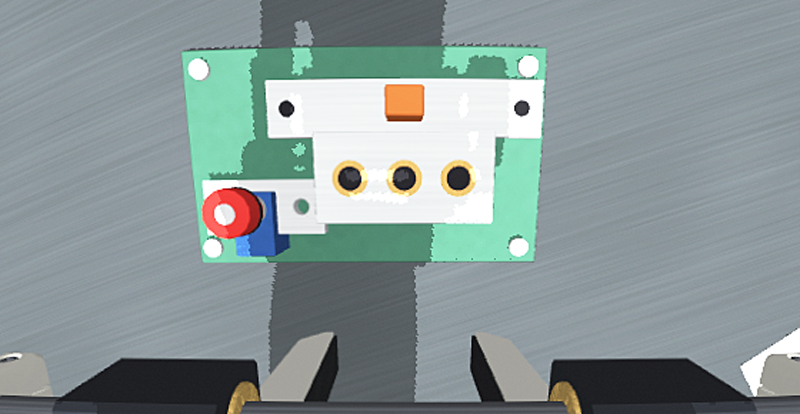

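From above, the bar (holes at 286,108 and 522,108) lies along the block's far edge (312–493,133), parallel and centred. The knob top is at (225,213). Now for a numeric check.

Run:
```python
from h import *
E=np.load("w2.npy");k=560/800
px=lambda L:(np.array(L,float)+.5)*k-.5
v,r=fit([("wrist",E,[[95,165,12],[95,-105,12],[-65,-105,12],[-65,165,12],[30,60,57],[30,-60,57],[-30,-60,57],[-30,60,57]],px([[182,48],[546,47],[535,263],[203,263],[312,133],[493,133],[493,223],[316,223]]))],[.509,-.134,-.323])
print(v.round(4),r.reshape(-1,2).round(1).tolist())
b,r=fit([("wrist",E,[[20,100,22],[-20,100,22],[-20,-100,22],[20,-100,22],[0,0,52]],px([[267,81],[267,138],[543,138],[543,81],[404,102]]))],[.56,-.15,-.32])
print(b.round(4),r.reshape(-1,2).round(1).tolist())
d=R.from_euler("z",-v[2]).apply([b[0]-v[0],b[1]-v[1],0]);print("rel mm",d*1e3,b[2]-v[2])
kn=least_squares(lambda p:(proj("wrist",[[p[0],p[1],.098]],E)-px([[225,213]])).ravel(),[.52,-.03]).x
print("knob",kn,place(v,[[-20,105,0]]))
```

```text
[ 0.5101 -0.1348 -0.3221] [[-1.9, 0.5], [2.4, -0.3], [0.1, 0.3], [-2.1, 0.2], [-0.2, -1.3], [3.0, -1.1], [0.0, 1.1], [-0.2, 0.9]]
[ 0.5566 -0.1504 -0.3202] [[-2.1, -0.2], [0.3, 0.7], [-1.0, 0.6], [1.4, -0.2], [0.5, -0.7]]
rel mm [49.08827154 -0.05354204  0.        ] 0.0018977037445103706
knob [ 0.52474003 -0.02955564] [[ 0.52434697 -0.0288749   0.        ]]
```

Flush: the relative pose is x 49.1 mm (nominal 50), y 0 and yaw 0.002. Next I'll go to the knob.

Emit:
{"method": "servo_tool", "body": {"rows": [{"x": 0,"y": 8,"z": -15,"wx": 0,"wy": 0,"wz": 0},{"x": 0,"y": 12,"z": -24,"wx": 0,"wy": 0,"wz": 0},{"x": 0,"y": 12,"z": -25,"wx": 0,"wy": 0,"wz": 0},{"x": 0,"y": 12,"z": -25,"wx": 0,"wy": 0,"wz": 0},{"x": 0,"y": 9,"z": -15,"wx": 0,"wy": 0,"wz": 0},{"x": 0,"y": 0,"z": 0,"wx": 0,"wy": 0,"wz": 0},{"x": 0,"y": 0,"z": 0,"wx": 0,"wy": 0,"wz": 0},{"x": 0,"y": 0,"z": 0,"wx": 0,"wy": 0,"wz": 0}]}}

```text
time_s: 16.27
position: [0.5234, -0.0291, 0.1811]
ee_rot: [-0.414, -0.573, -0.414, 0.574]
ft_force: [-0.4, -0.1, 0.0]
gripper_width: 0.598
```

Emit:
{"method": "servo_tool", "body": {"rows": [{"x": 12,"y": 0,"z": 0,"wx": 0,"wy": 0,"wz": 0},{"x": 18,"y": 0,"z": 0,"wx": 0,"wy": 0,"wz": 0},{"x": 18,"y": 0,"z": 0,"wx": 0,"wy": 0,"wz": 0},{"x": 12,"y": 0,"z": 0,"wx": 0,"wy": 0,"wz": 0},{"x": 0,"y": 0,"z": 0,"wx": 0,"wy": 0,"wz": 0},{"x": 0,"y": 0,"z": 0,"wx": 0,"wy": 0,"wz": 0}]}}

```text
time_s: 16.77
position: [0.5226, -0.029, 0.1207]
ee_rot: [-0.413, -0.573, -0.414, 0.574]
ft_force: [-0.2, 0.4, -0.7]
gripper_width: 0.605
```

Run:
```python
from h import *
plan([.5238,-.029,.067],-.321-np.pi/2)
im=eyes.grab_frame("scene");im2=eyes.grab_frame("side")
cv2.imwrite("pics/k.png",np.hstack([cv2.resize(im[120:220,185:290,::-1],(400,381),interpolation=2),cv2.resize(im2[235:375,235:385,::-1],(400,373),interpolation=2)[:,:].copy() if 0 else cv2.resize(im2[235:378,235:385,::-1],(400,381),interpolation=2)]))
```

```text
opt 0 w [0.    0.    0.002] shift mm after turn [53.7  1.1 -0.4] before [53.7  1.2 -0.4]
opt 1 w [-3.142e+00 -3.000e-03  1.000e-03] shift mm after turn [53.7 -1.1  0.4] before [53.7  1.2 -0.4]
q [-0.15 -0.01  1.81 -0.    1.34  1.74] F [-0.2  0.4 -0.7] t 16.7667 xdir [-0.002  0.    -1.   ] jaw -1.8918
```

View pics/k.png

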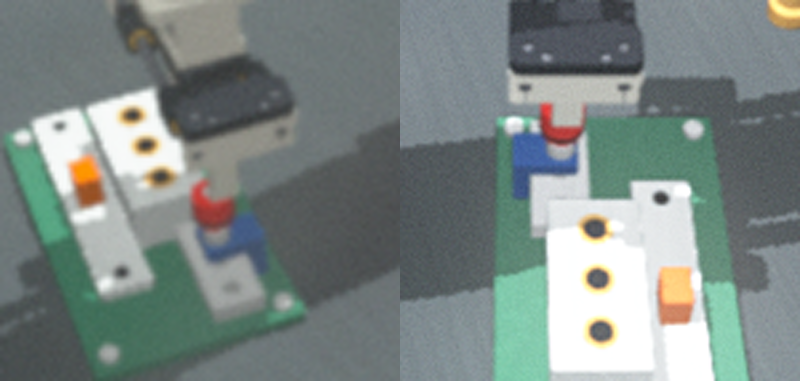

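The fingers are above and either side of the knob (scene 213,205; side 562,125), and the bar is still flush. Descend and close.

Emit:
{"method": "servo_tool", "body": {"rows": [{"x": 8,"y": 1,"z": 0,"wx": 0,"wy": 0,"wz": 0},{"x": 12,"y": 0,"z": 0,"wx": 0,"wy": 0,"wz": 0},{"x": 13,"y": 0,"z": 0,"wx": 0,"wy": 0,"wz": 0},{"x": 12,"y": 0,"z": 0,"wx": 0,"wy": 0,"wz": 0},{"x": 8,"y": 0,"z": 0,"wx": 0,"wy": 0,"wz": 0},{"x": 0,"y": 0,"z": 0,"wx": 0,"wy": 0,"wz": 0},{"x": 0,"y": 0,"z": 0,"wx": 0,"wy": 0,"wz": 0}]}}

```text
time_s: 17.45
position: [0.524, -0.0289, 0.0678]
ee_rot: [-0.414, -0.573, -0.414, 0.574]
ft_force: [0.5, 0.9, 0.1]
gripper_width: 0.599
```

Emit:
{"method": "servo_tool", "body": {"rows": [{"x": 0,"y": 0,"z": 0,"wx": 0,"wy": 0,"wz": 0},{"x": 0,"y": 0,"z": 0,"wx": 0,"wy": 0,"wz": 0},{"x": 0,"y": 0,"z": 0,"wx": 0,"wy": 0,"wz": 0},{"x": 0,"y": 0,"z": 0,"wx": 0,"wy": 0,"wz": 0},{"x": 0,"y": 0,"z": 0,"wx": 0,"wy": 0,"wz": 0},{"x": 0,"y": 0,"z": 0,"wx": 0,"wy": 0,"wz": 0},{"x": 0,"y": 0,"z": 0,"wx": 0,"wy": 0,"wz": 0},{"x": 0,"y": 0,"z": 0,"wx": 0,"wy": 0,"wz": 0}], "gripper": -1}}

```text
time_s: 18.12
position: [0.5254, -0.0282, 0.0693]
ee_rot: [0.414, 0.574, 0.414, -0.573]
ft_force: [1.2, 5.0, 1.3]
gripper_width: 0.318
```

Gripped: 29.6 mm on the 30 mm knob. Pull up gently.

Emit:
{"method": "servo_tool", "body": {"rows": [{"x": -2,"y": 0,"z": -0.7,"wx": 0,"wy": 0,"wz": 0},{"x": -3,"y": 0,"z": 0,"wx": 0,"wy": 0,"wz": 0},{"x": -3,"y": 0,"z": 0,"wx": 0,"wy": 0,"wz": 0},{"x": -2,"y": 0,"z": 0,"wx": 0,"wy": 0,"wz": 0},{"x": 0,"y": 0,"z": 0,"wx": 0,"wy": 0,"wz": 0},{"x": 0,"y": 0,"z": 0,"wx": 0,"wy": 0,"wz": 0}]}}

```text
time_s: 18.62
position: [0.5252, -0.0282, 0.0781]
ee_rot: [0.414, 0.574, 0.414, -0.573]
ft_force: [7.5, 1.7, -11.6]
gripper_width: 0.317
```

Emit:
{"method": "servo_tool", "body": {"rows": [{"x": -2,"y": 0,"z": 0,"wx": 0,"wy": 0,"wz": 0},{"x": -2,"y": 0,"z": 0,"wx": 0,"wy": 0,"wz": 0},{"x": -2,"y": 0,"z": 0,"wx": 0,"wy": 0,"wz": 0},{"x": -1,"y": 0,"z": 0,"wx": 0,"wy": 0,"wz": 0},{"x": 0,"y": 0,"z": 0,"wx": 0,"wy": 0,"wz": 0},{"x": 0,"y": 0,"z": 0,"wx": 0,"wy": 0,"wz": 0}]}}

```text
time_s: 19.12
position: [0.5252, -0.0281, 0.0848]
ee_rot: [0.414, 0.574, 0.414, -0.573]
ft_force: [9.9, 0.9, -12.8]
gripper_width: 0.312
```

Emit:
{"method": "servo_tool", "body": {"rows": [{"x": -1,"y": 0.7,"z": 0,"wx": 0,"wy": 0,"wz": 0},{"x": -1,"y": 0.5,"z": 0,"wx": 0,"wy": 0,"wz": 0},{"x": 0,"y": 0,"z": 0,"wx": 0,"wy": 0,"wz": 0},{"x": 0,"y": 0,"z": 0,"wx": 0,"wy": 0,"wz": 0}]}}

```text
time_s: 19.45
position: [0.5252, -0.0281, 0.0861]
ee_rot: [-0.413, -0.573, -0.414, 0.574]
ft_force: [5.2, 2.6, -12.7]
gripper_width: 0.319
```

Emit:
{"method": "servo_tool", "body": {"rows": [{"x": -0.7,"y": 0,"z": 0,"wx": 0,"wy": 0,"wz": 0},{"x": -0.5,"y": 0,"z": 0,"wx": 0,"wy": 0,"wz": 0},{"x": 0,"y": 0,"z": 0,"wx": 0,"wy": 0,"wz": 0},{"x": 0,"y": 0,"z": 0,"wx": 0,"wy": 0,"wz": 0}]}}

```text
time_s: 19.78
position: [0.5252, -0.0282, 0.0872]
ee_rot: [-0.413, -0.573, -0.415, 0.574]
ft_force: [5.9, 2.5, -13.2]
gripper_width: 0.318
```

Emit:
{"method": "servo_tool", "body": {"rows": [{"x": -0.7,"y": 0.4,"z": 0,"wx": 0,"wy": 0,"wz": 0},{"x": -0.5,"y": 0,"z": 0,"wx": 0,"wy": 0,"wz": 0},{"x": 0,"y": 0,"z": 0,"wx": 0,"wy": 0,"wz": 0},{"x": 0,"y": 0,"z": 0,"wx": 0,"wy": 0,"wz": 0},{"x": 0,"y": 0,"z": 0,"wx": 0,"wy": 0,"wz": 0}]}}

```text
time_s: 20.2
position: [0.5252, -0.0281, 0.0874]
ee_rot: [-0.413, -0.573, -0.415, 0.574]
ft_force: [7.9, 2.7, -19.3]
gripper_width: 0.313
```

Run:
```python
from h import *
s=readout.get_state();print(s["ft_force"],s["position"],s["gripper_width"])
im=eyes.grab_frame("scene");im2=eyes.grab_frame("side")
cv2.imwrite("pics/f.png",np.hstack([cv2.resize(im[120:220,185:290,::-1],(400,381),interpolation=2),cv2.resize(im2[235:378,235:385,::-1],(400,381),interpolation=2)]))
```

```text
[  7.91243637   2.66643205 -19.28712714] [ 0.52515762 -0.02814797  0.08738436] 0.31320970345274174
```

View pics/f.png

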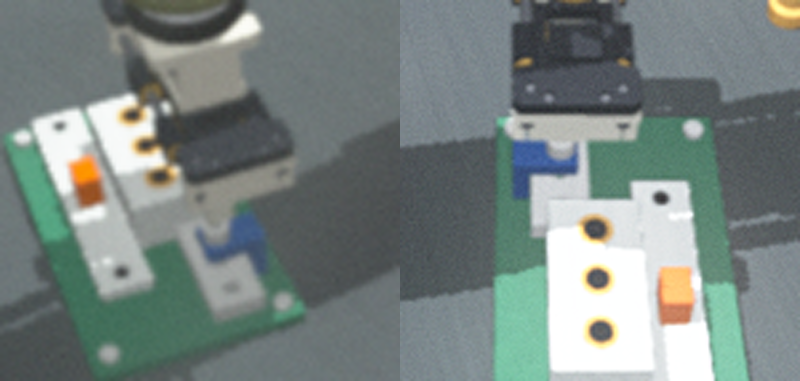

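The plunger is at its stop: 18 mm of travel, then force rose from 13 to 19 N with no motion. The barrel is exposed under the raised knob, and the bar looks unmoved and flush. Handing in.

```bash
python3 -c "
from plant import order,readout
print(readout.get_state()['position'],order.hand_in())"
```

```text
the job is handed in; nothing more can be done
[ 0.52518638 -0.02813488  0.08740216] None
```

I laid the aluminium straightedge flat on the plate against the block's far face and let go of it. I then pulled the red knob up to its stop and handed in at about 20 s while still holding it.

**Straightedge:** I pushed it until it met a firm 10 N contact. After release, the wrist camera put its centre 49.1 mm from the block's centre (50 mm is flush), 0 mm off along the face and 0.002 rad from parallel. The 0.9 mm shortfall is within the 2 mm calibration. I measured it only once, right after release. In the last pictures, taken while holding the knob, it looked unmoved, but I did not measure it again.

**Plunger:** It rose about 18 mm. The last 1.2 mm of commanded pull gave almost no motion while the force rose from 13 to 19 N, so it was at its stop. The grip opening stayed at about 30 mm, the knob's width. About 8 N of sideways force remained on the knob.

**Bystanders:** I planned every move clear of the brass fitting, steel collar and yellow tin. I did not measure their positions again at the end.

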